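# Clamp a glued pendant blank in the star-wheel press

## Robot

A 7-joint arm with a two-finger parallel gripper is mounted at the origin on a cart in front of the work surface, level with it; the furniture and walls round the work are solid. World frame = base frame: x ahead of the robot, y to its left, z up, the work surface at z = 0. Lengths are in m, angles in degrees, forces in N, time in s.
With the tool pointing down it reaches from about 0.35 to 0.9 m from the base axis. Payload 8.1 kg.
Tool frame: the origin (TCP) lies midway between the tips of the shut fingers; the grasp point (between the pads) lies 19 mm behind it (arm.pinch_z is the distance from the TCP to the grasp point, in m); z points along the fingers, y is the line along which they close (so a half turn about z gives the same grasp; the last joint's range is limited). The gripper opens to 92 mm and grips with 3 to 60 N. Pads are 19 mm wide; open, the fingers measure 130 mm over their backs; the gripper's body (75 mm by 190 mm) begins 47 mm behind the grasp point.
Start: joints at [-80.306, 24.895, 1.432, 90.138, -0.665, 64.973, -4.303], TCP at [0.168, 0.602, 0.227] pointing down, gripper open.
Joint ranges: [-149.89, 149.89], [-25.12, 119.58], [-72.63, 75.52], [4.76, 147.25], [-75.54, 255.54], [6.69, 114.76], [-157.13, 157.13]. Speed limits (degrees/s): [127.2, 127.2, 172.46, 172.46, 180, 180, 180].

## Interface

Orientations are given as a 3x3 rotation matrix whose columns are the frame's x, y, z axes.
In Python, from plant import sensors, capture, calibration, job_done, arm gives the robot as it stands. The module is installed in compiled form; this text tells all that it offers.
- The arm moves only by the tool jog_arm, never from a script. Its argument "targets" is a list of rows, each a list of 2 entries, a list of its own where there are three numbers: the shift along the tool's x, y, z in cm, then the turn, a rotation vector about the tool's x, y, z in degrees. A call has exactly 8 rows; each row shifts and turns the commanded pose from where the row before left it, along the tool's axes as they then stand; what a row does not reach is not made up. A row lasts 1/10 s, in which the tool goes at most 50 mm and 8.59 degrees, less where a joint would pass 70% of its speed; a pose out of reach is approached as far as the arm can. A call with a gripper value outside its range is refused whole. "hand" is the finger opening in cm, from 0 to 9.18, set as the call begins (left out, the last holds). The fingers move at their own pace and stop on an object; "newtons" is the grip in N (left out, the last holds). Time passes only in rows, so rows that do not move let the fingers close, or fill a call up. It gives the time, the measured TCP pose, the force, the opening and the grip force at its end, in the units of the state.
- sensors.observe(): the state, without advancing time (a new reading comes with each control period).
- capture(name): name is "side" or "top" or "wrist"; returns (picture, depth): 400x640x3 uint8, blue, green, red; 400x640 float32, m along the optical axis (not along the pixel's ray), 0 where there is no reading.
- calibration(name): a dict with "vertical_fov" (degrees; the focal length in pixels is half the picture's height over the tangent of half this angle, whatever the lens; pixels are square), "cx", "cy" (the principal point, pixels), "k1" (the pictures are not rectified: a ray, as slopes to the right and down, at radius r is drawn at 1 + k1 r^2 times it, then the intrinsics apply), "world_from_camera" (4x4, takes a point from camera to world coordinates). Camera axes: x right, y up, looking along -z (the intrinsics and any distortion apply to the point x, -y, -z); pixel columns grow to the right and rows downward; lengths in m; the calibration is good to about 2 mm. A picture is of the moment at which its call begins: read the wrist's pose just before it. calibration takes no time and is no camera call; for the wrist camera it gives the pose at the moment of the call.
- job_done(): hands the job in; it is judged then, once.
The state is a dict: "t": time; "joints": joint angles; "joint_vel": joint speeds; "joint_torque": joint torques, N m; "position": TCP position; "tool_rot": TCP orientation; "wrist_force": force on the tool from outside, world axes, zero at the start; "moment": the same for the moment, N m; "gripper_width": opening from 0.0 (shut) to 1.0 (fully open); "grip_force": force on a finger pad.
Only numpy, scipy, OpenCV 4.12 (cv2) and the standard library are available. Lean on these libraries where they do the work, as an engineer would, in place of code of your own. Each camera call takes 0.05 s, during which the arm holds its last target. There are 200 camera calls.

## Task

Put the freshly glued wooden pendant blank upright on the bed of the little bench press, between the sliding pad and the end stop with its glue seam facing them, and let go of it. Then wind the star wheel clockwise (seen from above), pushing one spoke after another with the side of the gripper in the open front, until the pad presses the blank against the stop with about 18 N: under 10 N the joint stays loose, over 28 N it is spoiled. Never lean on a spoke with more than 25 N, move the pad only by the wheel, and leave the blank clamped and the spool, glue bottle and tweezers where they are.

Things in the scene. Friction and masses are not known exactly. Their poses are not given: they have to be found in the camera images.
- blank: wooden pendant blank, a block glued from a light and a dark layer: 50 mm along its x, 30 mm along its y (two 15 mm layers, the seam lies across y), 40 mm high, 50 g. Loose, upright on the table to the left. Origin: centre of its underside, z up. Grip it across the 50 mm so that the 30 mm direction stays free for the pad and the stop; either way round is right.
- press: grey bench press fixed to the table, base 12 mm thick (x -35 to 90, y -75 to 215 mm). Origin: on the star wheel's axis at table height; x points away from its open front, y along the bed to the left, z up. A solid housing (x 8 to 88, y -70 to 70, z to 74 mm) covers the wheel's rear half; spokes can be pushed only in front (x below about -10 mm), where nothing stands above them
- bed (a point): point on the top of the press's steel bed where the blank belongs: x 45, y 125, z 22 mm of the press. The bed is 36 mm wide (x) and runs along y from 70 to 210 mm. The end stop on it is an aluminium block, 44 mm wide, 38 mm high, with a screw head on top; it is solid but set by hand: its face looks to -y and lies anywhere from y = 148 to 164 mm of the press, not measured
- press_pad: sprung aluminium pad on the press's ram, 44 mm wide (x), 36 mm high. Origin: centre of its pressing face, which looks along +y of the press, at x 45, z 43 mm of the press and, unloaded, y = 92 mm + 12 mm per rad of the wheel. It gives 1 mm per 6 N against the ram, up to 6.5 mm, then is solid (so 18 N takes about 0.26 rad of the wheel after the blank is tight against the stop)
- wheel_axis (a point): point on the star wheel's upright axis at the height of its spokes' centre lines (z 50 mm). Hub radius 15 mm; five plain round steel spokes, 72 degrees apart, 10 mm thick, reaching 62 mm from the axis. Under the spokes are only the base plate (top at z 12) and a post of 17 mm radius on the axis
- star_wheel (a joint): turn of the star wheel in rad, 0 to 4.4, growing clockwise seen from above (spokes in front move to the left). At 0 one spoke points straight to -x of the press. 1 rad moves ram and pad 12 mm along +y. Friction about 0.36 N m (8 N on a spoke 46 mm out); it stays where it is left, also under load. Each newton of clamping adds 0.012 N m (0.26 N on the spoke 46 mm out)
- spool: bystander: thread spool, 36 mm across, 44 mm high, standing; origin at the centre of its underside
- glue: bystander: small glue bottle, 33 mm across, 102 mm high, standing behind the press; origin at the centre of its underside
- tweezers_1: bystander: tweezers lying near the table's front edge, 122 mm long along its y; origin at the centre of its underside
There are look-alikes about, which are no part of the job. Leave any yellow look-alike of the blank alone.

How it is judged:
By the outcome, as a careful person would: the job done as asked, in the order asked, and still so for the second after the job is handed in, with the robot touching nothing.
It also fails if it takes over 72 s, if anything falls off the work surface, if the arm or the gripper's body presses on something with over 40 N, if the wrist force passes 120 N, or if a joint passes its speed limit or range.

## Working session

There is one attempt and no reset: what is moved stays moved. The work goes in short steps, Python scripts to look and compute and a tool call to move; the robot and the scene stay as the last step left them, time stands still between calls to the robot, and variables do not carry over. Pictures are saved under pics/ and viewed, at most 10 in all, crops included, and the job is handed in when it is done.

Besides the shell and the picture viewer there is one more tool, called after "Call:" by a JSON object that holds its "method" and its "body". jog_arm: Moves the arm, as the interface text tells. Its arguments: {"type":"object","properties":{"targets":{"type":"array","items":{"type":"array"}},"hand":{"type":"number"},"newtons":{"type":"number"}},"required":["targets"]}

```bash
mkdir -p pics
cat > h.py <<'E'
import numpy as np, cv2
from plant import sensors, capture, calibration, job_done, arm
def K(c,shape=(400,640)):
    f=shape[0]/2/np.tan(np.radians(c["vertical_fov"])/2)
    return np.array([[f,0,c["cx"]],[0,f,c["cy"]],[0,0,1]])
def world(c,uv,d=None,z=None):
    """pixels -> world with depth d or plane height z"""
    uv=np.array(uv,float).reshape(-1,1,2)
    n=cv2.undistortPoints(uv,K(c),np.array([c["k1"],0,0,0.]))[:,0]
    T=np.array(c["world_from_camera"])
    r=np.c_[n[:,0],-n[:,1],-np.ones(len(n))]@T[:3,:3].T
    o=T[:3,3]
    s=np.asarray(d).reshape(-1,1) if d is not None else ((z-o[2])/r[:,2])[:,None]
    return o+r*s
def cloud(c,depth):
    v,u=np.mgrid[0:400,0:640]
    p=world(c,np.stack([u,v],-1).reshape(-1,2),d=depth.reshape(-1))
    return p.reshape(400,640,3)
E
python3 - <<'E'
from h import *
for n in("top","side"):
    c=calibration(n);p,d=capture(n);cv2.imwrite(f"pics/{n}1.png",p);np.savez(f"{n}1.npz",p=p,d=d)
    print(n,c)
print(sensors.observe())
E
```

```text
top {'vertical_fov': 51.91378806627854, 'cx': 315.13992383014573, 'cy': 197.0320180057415, 'k1': -0.04365312299423611, 'world_from_camera': array([[-0.00221695,  0.99645841, -0.08405789,  0.51640957],
       [-0.99996379, -0.00151841,  0.0083733 ,  0.13705193],
       [ 0.00821601,  0.08407341,  0.99642569,  0.93143875],
       [ 0.        ,  0.        ,  0.        ,  1.        ]])}
side {'vertical_fov': 54.471608819211575, 'cx': 315.16780709893516, 'cy': 196.72283686926937, 'k1': -0.009094669404028654, 'world_from_camera': array([[-0.97154259,  0.13707538, -0.19317176,  0.39592361],
       [-0.23673479, -0.53490069,  0.81107206,  0.84855837],
       [ 0.0078503 ,  0.83372153,  0.55212932,  0.53601945],
       [ 0.        ,  0.        ,  0.        ,  1.        ]])}
{'t': 0.1, 'joints': array([-80.30701631,  24.93368559,   1.43055511,  90.18453766,
        -0.66603683,  64.97330145,  -4.30353933]), 'joint_vel': array([-0.01285931, -0.03809966,  0.13614628, -0.10309515,  0.05816908,
        0.04774299,  0.05612521]), 'joint_torque': array([ 3.61546518e-03, -6.69128036e+01,  9.88149494e-01, -3.15144253e+01,
       -6.05321000e-02,  3.74392793e-02,  2.48143283e-05]), 'position': array([0.16769098, 0.60159837, 0.2260057 ]), 'tool_rot': array([[-9.63273080e-01,  2.68523542e-01, -2.85004787e-04],
       [ 2.68523672e-01,  9.63272033e-01, -1.42405442e-03],
       [-1.07854997e-04, -1.44828382e-03, -9.99998945e-01]]), 'wrist_force': array([-0.16827382, -0.72576625,  0.53477364]), 'moment': array([-0.00250749,  0.03774075,  0.04354734]), 'grip_force': 0.0, 'gripper_width': 0.999422539287347}
```

View pics/top1.png

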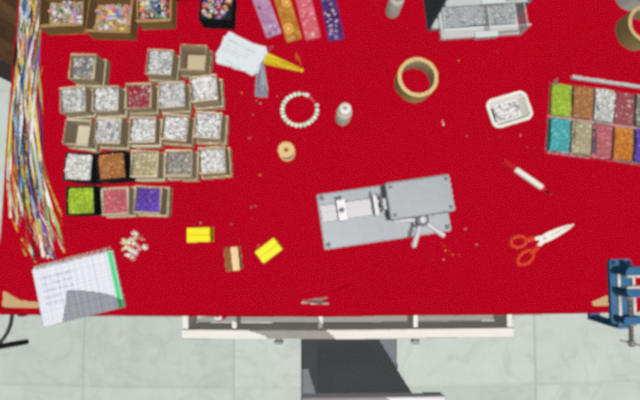

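View pics/side1.png

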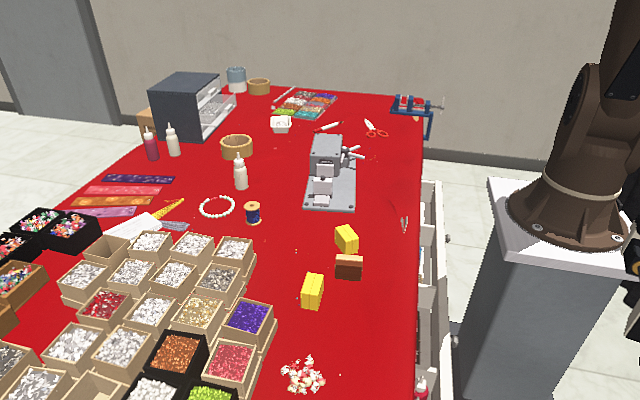

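The top view shows the light/dark blank at about (233,259) and two yellow look-alikes at (200,235) and (268,250). The press is around (385,212), with its open front and wheel at (425,230), and the tweezers are at (315,301). Next I'll measure these with the depth image.

Run:
```python
from h import *
c=calibration("top");D=np.load("top1.npz");p,d=D["p"],D["d"];P=cloud(c,d)
hsv=cv2.cvtColor(p,cv2.COLOR_BGR2HSV)
red=((hsv[...,0]<8)|(hsv[...,0]>172))&(hsv[...,1]>180)
print("table z",np.median(P[...,2][red]))
# blank
z=P[...,2]
def reg(u0,u1,v0,v1,zl,zh):
    m=np.zeros((400,640),bool);m[v0:v1,u0:u1]=1
    return m&(z>zl)&(z<zh)
def rect(m,zz):
    ys,xs=np.nonzero(m);w=world(c,np.c_[xs,ys],z=zz)[:,:2]
    r=cv2.minAreaRect((w*1000).astype(np.float32));print(len(w),r,np.median(P[m],0));return r
print("blank");rect(reg(215,248,240,275,.03,.05),.04)
print("yellow");rect(reg(250,287,235,267,.02,.05),.04)
m=reg(310,460,170,255,.006,.1);print("press all");r=rect(m,.012)
print(cv2.boxPoints(r))
print("housing");r=rect(reg(375,465,170,255,.066,.09),.074);print(cv2.boxPoints(r))
big=lambda u0,u1,v0,v1,k:cv2.resize(p[v0:v1,u0:u1],None,fx=k,fy=k,interpolation=cv2.INTER_CUBIC)
s=np.load("side1.npz")["p"]
a=big(310,465,165,255,5);b=cv2.resize(s[120:220,290:380],(225*2,250*2))[:, :]
cv2.imwrite("pics/press.png",a)
```

```text
table z 0.001064184118919398
blank
345 ((460.0465393066406, 309.4932556152344), (49.907737731933594, 31.727079391479492), 6.5216569900512695) [0.46002417 0.30937967 0.03886077]
yellow
337 ((478.40069580078125, 229.8319091796875), (30.18511390686035, 51.105045318603516), 36.82278060913086) [0.47914121 0.22948052 0.03907955]
press all
7405 ((551.14697265625, -34.0516357421875), (149.49029541015625, 304.6651306152344), 8.095003128051758) [ 0.55907397 -0.02691508  0.02115449]
[[ 455.69592  106.23785]
 [ 498.5973  -195.39157]
 [ 646.598   -174.34113]
 [ 603.69666  127.2883 ]]
housing
2383 ((585.4609375, -90.65911102294922), (86.01908874511719, 138.86441040039062), 8.095046043395996) [ 0.58879002 -0.08983877  0.07291673]
[[ 533.1028    -27.975155]
 [ 552.6571   -165.45589 ]
 [ 637.8191   -153.34306 ]
 [ 618.2648    -15.862335]]
```

View pics/press.png

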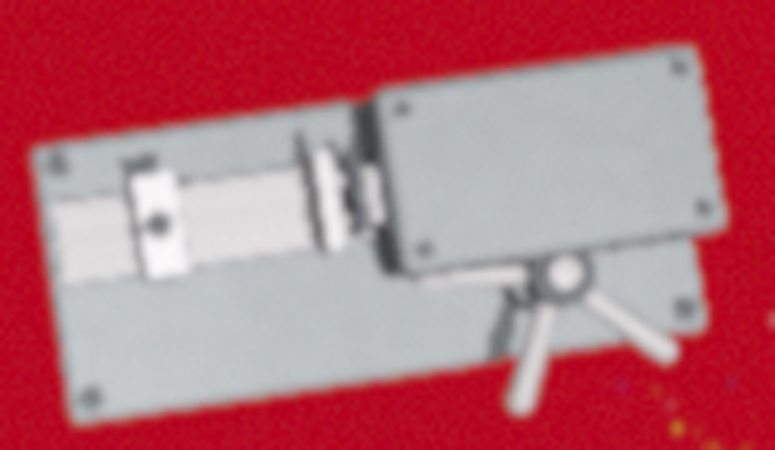

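The press crop shows the stop at (157,225), the pad at (335,200), the hub at (565,272), and front spokes pointing to (520,405) and (672,350). The press is turned about 8°, and the blank about 6.5°. I'll write a row planner and go above the blank.

```bash
cat >> h.py <<'E'
def wrap(a): return (a+180)%360-180
def plan(pos,yaw,n,p0=None,yaw0=None):
    """rows from the present (or given) pose to TCP pos, tool y at world angle yaw, tool down"""
    s=sensors.observe();R=s["tool_rot"]
    p0=s["position"] if p0 is None else np.array(p0)
    yaw0=np.degrees(np.arctan2(R[1,1],R[0,1])) if yaw0 is None else yaw0
    dy=wrap(yaw-yaw0);st=(np.array(pos)-p0)/n
    print("pos",p0.round(4),"yaw",round(yaw0,2),"step mm",np.linalg.norm(st)*1e3,"turn",dy/n)
    rows=[]
    for i in range(n):
        a=np.radians(yaw0+dy*i/n);y=np.array([np.cos(a),np.sin(a),0]);z=np.array([0,0,-1.]);x=np.cross(y,z)
        rows.append([[round(float(st@k)*100,2) for k in(x,y,z)],[0,0,round(-dy/n,2)]])
    for i in range(0,n,8): print(rows[i:i+8])
E
python3 - <<'E'
from h import *
plan([.460,.309,.16],7,16)
c=calibration("top")
# hub, stop, pad pixels (from 5x crop)
f=lambda u,v:(310+(u+.5)/5-.5,165+(v+.5)/5-.5)
th=np.radians(8.1);R=np.array([[np.cos(th),-np.sin(th)],[np.sin(th),np.cos(th)]]);o=np.array([.541,-.0972])
for n,px,z in(("hub",f(565,272),.06),("spoke1",f(520,405),.05),("spoke2",f(672,348),.05),("stopR",f(182,222),.06),("stopL",f(135,228),.06),("padL",f(320,200),.058),("padR",f(345,197),.058)):
    w=world(c,[px],z=z)[0];print(n,w.round(4),"press",((w[:2]-o)@R*1000).round(1))
E
```

```text
pos [0.1677 0.6016 0.226 ] yaw 74.42 step mm 26.176617744060213 turn -4.2139722095017245
[[[-2.25, -1.27, 0.41], [0, 0, np.float64(4.21)]], [[-2.34, -1.1, 0.41], [0, 0, np.float64(4.21)]], [[-2.41, -0.93, 0.41], [0, 0, np.float64(4.21)]], [[-2.47, -0.75, 0.41], [0, 0, np.float64(4.21)]], [[-2.52, -0.56, 0.41], [0, 0, np.float64(4.21)]], [[-2.56, -0.38, 0.41], [0, 0, np.float64(4.21)]], [[-2.58, -0.19, 0.41], [0, 0, np.float64(4.21)]], [[-2.58, 0.0, 0.41], [0, 0, np.float64(4.21)]]]
[[[-2.58, 0.19, 0.41], [0, 0, np.float64(4.21)]], [[-2.56, 0.38, 0.41], [0, 0, np.float64(4.21)]], [[-2.52, 0.57, 0.41], [0, 0, np.float64(4.21)]], [[-2.47, 0.75, 0.41], [0, 0, np.float64(4.21)]], [[-2.41, 0.93, 0.41], [0, 0, np.float64(4.21)]], [[-2.34, 1.11, 0.41], [0, 0, np.float64(4.21)]], [[-2.25, 1.27, 0.41], [0, 0, np.float64(4.21)]], [[-2.15, 1.44, 0.41], [0, 0, np.float64(4.21)]]]
hub [ 0.5426 -0.0991  0.06  ] press [ 1.3 -2.1]
spoke1 [ 0.486  -0.0811  0.05  ] press [-52.2  23.7]
spoke2 [ 0.5101 -0.1475  0.05  ] press [-37.7 -45.5]
stopR [0.5643 0.0642 0.06  ] press [ 45.8 156.5]
stopL [0.5618 0.0842 0.06  ] press [ 46.1 176.7]
padL [0.5737 0.0049 0.058 ] press [46.8 96.5]
padR [ 0.575  -0.0058  0.058 ] press [46.5 85.7]
```

Call:
{"method": "jog_arm", "body": {"targets": [[[-2.25,-1.27,0.4],[0,0,4.2]],[[-2.35,-1.1,0.4],[0,0,4.2]],[[-2.4,-0.93,0.4],[0,0,4.2]],[[-2.45,-0.75,0.4],[0,0,4.2]],[[-2.5,-0.55,0.4],[0,0,4.2]],[[-2.55,-0.4,0.4],[0,0,4.2]],[[-2.6,-0.2,0.4],[0,0,4.2]],[[-2.6,0,0.4],[0,0,4.2]]]}}

```text
t: 0.9
position: [0.3151, 0.4543, 0.1944]
tool_rot: [[-0.649, 0.76, 0.0], [0.76, 0.649, 0.0], [-0.0, 0.0, -1.0]]
wrist_force: [-1.0, 0.3, 0.2]
gripper_width: 1.0
grip_force: 0.0
```

Call:
{"method": "jog_arm", "body": {"targets": [[[-2.6,0.2,0.4],[0,0,4.2]],[[-2.55,0.4,0.4],[0,0,4.2]],[[-2.5,0.55,0.4],[0,0,4.2]],[[-2.45,0.75,0.4],[0,0,4.2]],[[-2.4,0.93,0.4],[0,0,4.2]],[[-2.35,1.1,0.4],[0,0,4.2]],[[-2.25,1.27,0.4],[0,0,4.2]],[[-2.15,1.45,0.4],[0,0,4.2]]], "hand": 7.5}}

```text
t: 1.7
position: [0.4616, 0.3085, 0.1624]
tool_rot: [[-0.12, 0.993, 0.0], [0.993, 0.12, 0.0], [0.0, 0.0, -1.0]]
wrist_force: [0.5, -0.1, 1.1]
gripper_width: 0.814
grip_force: 0.0
```

Run:
```python
from h import *
c=calibration("wrist");p,d=capture("wrist");cv2.imwrite("pics/w1.png",p);P=cloud(c,d);z=P[...,2]
s=sensors.observe();print(s["position"],s["gripper_width"],s["wrist_force"])
m=(abs(z-.04)<.004)&(np.hypot(P[...,0]-.46,P[...,1]-.309)<.04)
w=P[m][:,:2]*1000;r=cv2.minAreaRect(w.astype(np.float32));print(m.sum(),r)
```

```text
[0.46486156 0.30417706 0.16209139] 0.8157866351729005 [ 3.3139601  -4.04781896 -0.44679727]
1722 ((458.54730224609375, 310.80316162109375), (50.08046340942383, 29.8519229888916), 6.758809566497803)
```

View pics/w1.png

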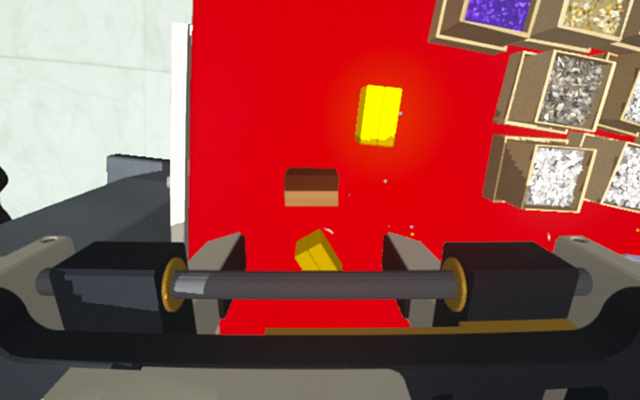

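The wrist view shows the blank at (311,187), clear of the yellow blocks at (380,115) and (318,252). Depth puts it at (0.4585, 0.311), yaw 6.8°. I'll go part of the way down and let it settle.

Call:
{"method": "jog_arm", "body": {"targets": [[[0,0,2],[0,0,0]],[[0,0,3],[0,0,0]],[[0,0,3],[0,0,0]],[[0,0,2],[0,0,0]],[[0,0,0],[0,0,0]],[[0,0,0],[0,0,0]],[[0,0,0],[0,0,0]],[[0,0,0],[0,0,0]]]}}

```text
t: 2.55
position: [0.461, 0.3106, 0.064]
tool_rot: [[-0.125, 0.992, 0.002], [0.992, 0.125, 0.002], [0.001, 0.002, -1.0]]
wrist_force: [-0.2, 0.1, -0.5]
gripper_width: 0.819
grip_force: 0.0
```

Run:
```python
from h import *
print(sensors.observe()["wrist_force"],sensors.observe()["joint_vel"].round(2))
plan([.4587,.3105,.006],6.8,6)
```

```text
[-0.15506022  0.09065313 -0.49919944] [-0.13  0.01 -0.13  0.16 -0.03 -0.18  0.13]
pos [0.461  0.3106 0.064 ] yaw 7.2 step mm 9.672357479655396 turn -0.06726852280947544
[[[0.0, -0.04, 0.97], [0, 0, np.float64(0.07)]], [[0.0, -0.04, 0.97], [0, 0, np.float64(0.07)]], [[0.0, -0.04, 0.97], [0, 0, np.float64(0.07)]], [[0.0, -0.04, 0.97], [0, 0, np.float64(0.07)]], [[0.0, -0.04, 0.97], [0, 0, np.float64(0.07)]], [[0.0, -0.04, 0.97], [0, 0, np.float64(0.07)]]]
```

Call:
{"method": "jog_arm", "body": {"targets": [[[0,-0.1,1],[0,0,0]],[[0,-0.1,1],[0,0,0]],[[0,0,1],[0,0,0]],[[0,0,1],[0,0,0]],[[0,0,1],[0,0,0]],[[0,0,0.8],[0,0,0]],[[0,0,0],[0,0,0]],[[0,0,0],[0,0,0]]]}}

```text
t: 3.35
position: [0.4583, 0.3098, 0.0045]
tool_rot: [[-0.126, 0.992, -0.0], [0.992, 0.126, -0.0], [-0.0, -0.0, -1.0]]
wrist_force: [0.1, -0.1, 0.2]
gripper_width: 0.814
grip_force: 0.0
```

Call:
{"method": "jog_arm", "body": {"targets": [[[0,0,0],[0,0,0]],[[0,0,0],[0,0,0]],[[0,0,0],[0,0,0]],[[0,0,0],[0,0,0]],[[0,0,0],[0,0,0]],[[0,0,0],[0,0,0]],[[0,0,0],[0,0,0]],[[0,0,0],[0,0,0]]], "hand": 4, "newtons": 20}}

```text
t: 4.15
position: [0.4584, 0.3101, 0.005]
tool_rot: [[-0.126, 0.992, 0.0], [0.992, 0.126, 0.0], [0.0, 0.0, -1.0]]
wrist_force: [-1.5, 0.4, 5.7]
gripper_width: 0.543
grip_force: 20.0
```

Call:
{"method": "jog_arm", "body": {"targets": [[[0,0,-1],[0,0,0]],[[0,0,-2],[0,0,0]],[[0,0,-3],[0,0,0]],[[0,0,-3],[0,0,0]],[[0,0,-3],[0,0,0]],[[0,0,-2.5],[0,0,0]],[[0,0,0],[0,0,0]],[[0,0,0],[0,0,0]]]}}

```text
t: 4.95
position: [0.4582, 0.31, 0.1502]
tool_rot: [[-0.126, 0.992, 0.001], [0.992, 0.126, 0.001], [0.001, 0.001, -1.0]]
wrist_force: [0.3, 0.6, -1.5]
gripper_width: 0.545
grip_force: 20.0
```

Run:
```python
from h import *
s=sensors.observe();print(s["wrist_force"],s["grip_force"],s["gripper_width"])
plan([.566,0,.15],8.1,12)
```

```text
[ 0.27676892  0.57120584 -1.45547762] 19.99329775571823 0.5447288020897385
pos [0.4582 0.31   0.1502] yaw 7.23 step mm 27.34866386267612 turn 0.07257549296685302
[[[-2.68, 0.57, 0.0], [0, 0, np.float64(-0.07)]], [[-2.68, 0.56, 0.0], [0, 0, np.float64(-0.07)]], [[-2.68, 0.56, 0.0], [0, 0, np.float64(-0.07)]], [[-2.68, 0.56, 0.0], [0, 0, np.float64(-0.07)]], [[-2.68, 0.55, 0.0], [0, 0, np.float64(-0.07)]], [[-2.68, 0.55, 0.0], [0, 0, np.float64(-0.07)]], [[-2.68, 0.55, 0.0], [0, 0, np.float64(-0.07)]], [[-2.68, 0.54, 0.0], [0, 0, np.float64(-0.07)]]]
[[[-2.68, 0.54, 0.0], [0, 0, np.float64(-0.07)]], [[-2.68, 0.54, 0.0], [0, 0, np.float64(-0.07)]], [[-2.68, 0.53, 0.0], [0, 0, np.float64(-0.07)]], [[-2.68, 0.53, 0.0], [0, 0, np.float64(-0.07)]]]
```

Call:
{"method": "jog_arm", "body": {"targets": [[[-2,0.4,0],[0,0,-0.1]],[[-3,0.6,0],[0,0,-0.1]],[[-3,0.6,0],[0,0,-0.1]],[[-3,0.6,0],[0,0,-0.1]],[[-3,0.6,0],[0,0,-0.1]],[[-3,0.6,0],[0,0,-0.1]],[[-3,0.6,0],[0,0,-0.1]],[[-3,0.6,0],[0,0,-0.1]]]}}

```text
t: 5.75
position: [0.5335, 0.0866, 0.1484]
tool_rot: [[-0.14, 0.99, -0.002], [0.99, 0.14, -0.001], [-0.0, -0.003, -1.0]]
wrist_force: [-0.0, 0.6, 0.7]
gripper_width: 0.541
grip_force: 20.0
```

Call:
{"method": "jog_arm", "body": {"targets": [[[-3,0.6,0],[0,0,-0.1]],[[-3,0.6,0],[0,0,0]],[[-2,0.7,0],[0,0,0]],[[-1,0.6,0],[0,0,0]],[[0,0,0],[0,0,0]],[[0,0,0],[0,0,0]],[[0,0,0],[0,0,0]],[[0,0,0],[0,0,0]]]}}

```text
t: 6.55
position: [0.5712, 0.0038, 0.1496]
tool_rot: [[-0.143, 0.99, -0.0], [0.99, 0.143, 0.001], [0.001, -0.0, -1.0]]
wrist_force: [-0.1, 0.1, -0.1]
gripper_width: 0.542
grip_force: 20.0
```

Run:
```python
from h import *
c=calibration("wrist");p,d=capture("wrist");cv2.imwrite("pics/w2.png",p);np.savez("w2.npz",p=p,d=d,T=c["world_from_camera"])
s=sensors.observe();print(s["position"],s["wrist_force"],s["joint_vel"].max())
P=cloud(c,d);z=P[...,2]
th=np.radians(8.1);R=np.array([[np.cos(th),-np.sin(th)],[np.sin(th),np.cos(th)]]);o=np.array([.541,-.0972])
q=(P[...,:2]-o)@R*1000
def rep(n,m):
    if m.sum()<20: print(n,m.sum());return
    r=cv2.minAreaRect(q[m].astype(np.float32));print(n,m.sum(),"z",np.median(z[m]).round(4),np.array(r[0]).round(1),np.array(r[1]).round(1),round(r[2],1),"y",np.percentile(q[m][:,1],[1,99]).round(1),"x",np.percentile(q[m][:,0],[1,99]).round(1))
rep("bed",(abs(z-.022)<.004)&(q[...,1]>70)&(q[...,1]<230)&(abs(q[...,0]-45)<28))
rep("stop",(abs(z-.060)<.003)&(q[...,1]>135)&(q[...,1]<200)&(abs(q[...,0]-45)<35))
rep("pad",(abs(z-.061)<.003)&(q[...,1]>80)&(q[...,1]<125)&(abs(q[...,0]-45)<35))
rep("base",(abs(z-.012)<.004)&(q[...,1]>-100)&(q[...,1]<240)&(abs(q[...,0]-30)<90))
```

```text
[0.57131009 0.0035584  0.14968502] [ 0.1347113   0.49042337 -0.79323513] 0.2653933241268125
bed 4264 z 0.0229 [ 45.8 139.8] [ 36.3 135.4] 0.2 y [ 95.3 206.8] x [28.  63.4]
stop 1037 z 0.0619 [ 46.  164.9] [43.8 16.5] 0.2 y [156.7 173.1] x [24.3 67.6]
pad 562 z 0.0614 [46. 88.] [42.9 16. ] 0.2 y [80.1 95.9] x [24.6 67.3]
base 14704 z 0.0129 [25.6 74.3] [131.  277.1] 0.0 y [-56.6 211.5] x [-32.6  89.7]
```

View pics/w2.png

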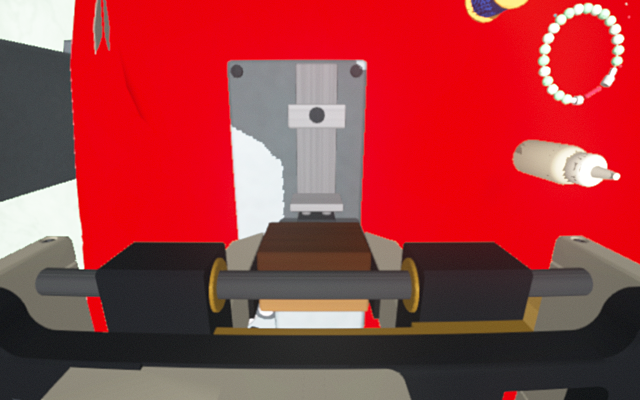

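The wrist view shows the bed, with the stop at (317,116) and the pad at (317,203). The pad-to-stop gap measures 60.6 mm and the bed lies at x≈45.8. The target TCP is (0.5685, 0.035).

Call:
{"method": "jog_arm", "body": {"targets": [[[1,0,0],[0,0,0]],[[1.5,0.1,0],[0,0,0]],[[0.65,0.07,1],[0,0,0]],[[0,0,2.5],[0,0,0]],[[0,0,3],[0,0,0]],[[0,0,2],[0,0,0]],[[0,0,1],[0,0,0]],[[0,0,0],[0,0,0]]]}}

```text
t: 7.4
position: [0.5678, 0.0343, 0.0532]
tool_rot: [[-0.142, 0.99, -0.003], [0.99, 0.142, -0.0], [-0.0, -0.003, -1.0]]
wrist_force: [-0.1, -0.7, -0.1]
gripper_width: 0.545
grip_force: 20.0
```

Call:
{"method": "jog_arm", "body": {"targets": [[[0,0,0],[0,0,0]],[[0,0,0],[0,0,0]],[[0,0,0.7],[0,0,0]],[[0,0,0.7],[0,0,0]],[[0,0,0.5],[0,0,0]],[[0,0,0.3],[0,0,0]],[[0,0,0],[0,0,0]],[[0,0,0],[0,0,0]]]}}

```text
t: 8.2
position: [0.5689, 0.0338, 0.0327]
tool_rot: [[-0.141, 0.99, -0.0], [0.99, 0.141, -0.0], [-0.0, -0.0, -1.0]]
wrist_force: [-0.3, 1.2, -1.0]
gripper_width: 0.544
grip_force: 20.0
```

Call:
{"method": "jog_arm", "body": {"targets": [[[0,0,0.1],[0,0,0]],[[0,0,0.1],[0,0,0]],[[0,0,0.1],[0,0,0]],[[0,0,0.1],[0,0,0]],[[0,0,0.1],[0,0,0]],[[0,0,0],[0,0,0]],[[0,0,0],[0,0,0]],[[0,0,0],[0,0,0]]]}}

```text
t: 9.0
position: [0.5689, 0.0338, 0.0278]
tool_rot: [[-0.141, 0.99, 0.0], [0.99, 0.141, 0.0], [0.0, 0.0, -1.0]]
wrist_force: [0.1, 0.2, -2.0]
gripper_width: 0.544
grip_force: 20.0
```

Call:
{"method": "jog_arm", "body": {"targets": [[[0,0,0.08],[0,0,0]],[[0,0,0],[0,0,0]],[[0,0,0],[0,0,0]],[[0,0,0],[0,0,0]],[[0,0,0],[0,0,0]],[[0,0,0],[0,0,0]],[[0,0,0],[0,0,0]],[[0,0,0],[0,0,0]]]}}

```text
t: 9.8
position: [0.569, 0.0338, 0.027]
tool_rot: [[-0.141, 0.99, 0.0], [0.99, 0.141, 0.0], [0.0, 0.0, -1.0]]
wrist_force: [0.2, -0.4, 3.8]
gripper_width: 0.541
grip_force: 20.0
```

Call:
{"method": "jog_arm", "body": {"targets": [[[0,0,0],[0,0,0]],[[0,0,0],[0,0,0]],[[0,0,0],[0,0,0]],[[0,0,0],[0,0,0]],[[0,0,0],[0,0,0]],[[0,0,0],[0,0,0]],[[0,0,0],[0,0,0]],[[0,0,0],[0,0,0]]], "hand": 7}}

```text
t: 10.6
position: [0.5688, 0.0338, 0.0269]
tool_rot: [[-0.141, 0.99, -0.0], [0.99, 0.141, 0.0], [0.0, -0.0, -1.0]]
wrist_force: [0.1, 0.5, -0.5]
gripper_width: 0.76
grip_force: 0.0
```

Call:
{"method": "jog_arm", "body": {"targets": [[[0,0,-1],[0,0,0]],[[0,0,-2],[0,0,0]],[[0,0,-3],[0,0,0]],[[0,0,-4],[0,0,0]],[[0,0,-3],[0,0,0]],[[0,0,0],[0,0,0]],[[0,0,0],[0,0,0]],[[0,0,0],[0,0,0]]]}}

```text
t: 11.4
position: [0.5682, 0.0339, 0.1564]
tool_rot: [[-0.141, 0.99, -0.001], [0.99, 0.141, 0.0], [0.0, -0.001, -1.0]]
wrist_force: [-0.5, -0.2, -0.8]
gripper_width: 0.761
grip_force: 0.0
```

```bash
cat >> h.py <<'E'
th=np.radians(8.25);R2=np.array([[np.cos(th),-np.sin(th)],[np.sin(th),np.cos(th)]])
o2=np.array([.5413,-.0950])   # refined so bed/stop read right
def topress(P): return (P[...,:2]-o2)@R2*1000
def rep(n,q,z,m):
    if m.sum()<20: print(n,m.sum());return
    r=cv2.minAreaRect(q[m].astype(np.float32));print(n,m.sum(),"z",np.median(z[m]).round(4),np.array(r[0]).round(1),np.array(r[1]).round(1),round(r[2],1),"y",np.percentile(q[m][:,1],[1,99]).round(1),"x",np.percentile(q[m][:,0],[1,99]).round(1))
E
python3 - <<'E'
from h import *
c=calibration("wrist");p,d=capture("wrist");cv2.imwrite("pics/w3.png",p)
s=sensors.observe();print(s["position"],s["wrist_force"])
P=cloud(c,d);z=P[...,2];q=topress(P)
near=lambda zz,y0,y1,h=35:(abs(z-zz)<.003)&(q[...,1]>y0)&(q[...,1]<y1)&(abs(q[...,0]-45)<h)
rep("bed",q,z,near(.022,70,230,28));rep("stop",q,z,near(.061,146,200));rep("pad",q,z,near(.059,80,109));rep("blank",q,z,near(.063,109,147))
E
```

```text
[0.56805801 0.0338246  0.15602435] [-0.37883713  0.56527669 -0.35140017]
bed 1990 z 0.023 [ 45.6 148.7] [113.  36.] 89.9 y [ 92.9 205.1] x [28.  63.3]
stop 1000 z 0.0618 [ 45.6 163.3] [17.3 43.3] 89.9 y [154.8 171.8] x [24.3 67. ]
pad 359 z 0.0612 [45.5 87. ] [13.7 43.1] 89.4 y [86.7 93.8] x [24.2 66.9]
blank 2053 z 0.0628 [ 45.5 124.2] [29.8 50.1] 89.7 y [109.7 138.8] x [21.  69.7]
```

View pics/w3.png

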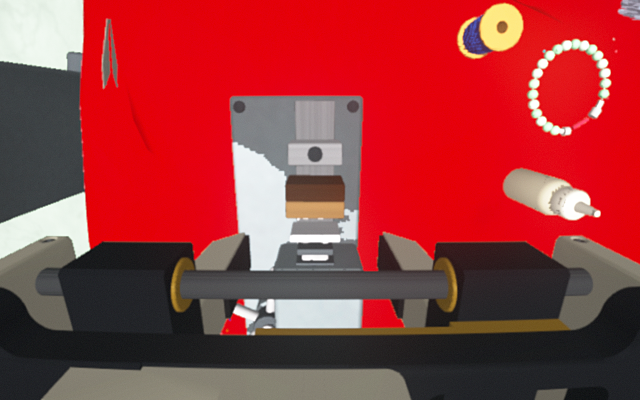

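The blank stands upright on the bed at y≈129 (corrected), clear of the pad and the stop. Refitting the press origin to the bed gives (0.5426, −0.0998), which matches the hub pixel. The wheel is at about 0.46 rad, contact is expected near 3.02–3.12 rad, and the target is about 3.33. Next I'll shut the gripper and go right of the front-right spoke.

```bash
sed -i 's/^o2=.*/o2=np.array([.5426,-.0998])/' h.py
python3 - <<'E'
from h import *
w=o2+R2@np.array([-.052,-.068]);print(w);plan([*w,.156],8.25,8)
E
```

```text
[ 0.50089563 -0.17455791]
pos [0.5681 0.0338 0.156 ] yaw 8.13 step mm 27.367310224033467 turn 0.01540742226808689
[[[-2.46, -1.2, 0.0], [0, 0, np.float64(-0.02)]], [[-2.46, -1.2, 0.0], [0, 0, np.float64(-0.02)]], [[-2.46, -1.2, 0.0], [0, 0, np.float64(-0.02)]], [[-2.46, -1.2, 0.0], [0, 0, np.float64(-0.02)]], [[-2.46, -1.2, 0.0], [0, 0, np.float64(-0.02)]], [[-2.46, -1.2, 0.0], [0, 0, np.float64(-0.02)]], [[-2.46, -1.2, 0.0], [0, 0, np.float64(-0.02)]], [[-2.46, -1.2, 0.0], [0, 0, np.float64(-0.02)]]]
```

Call:
{"method": "jog_arm", "body": {"targets": [[[-1.7,-0.8,0],[0,0,0]],[[-3,-1.4,0],[0,0,0]],[[-3,-1.4,0],[0,0,0]],[[-3,-1.5,0],[0,0,0]],[[-3,-1.5,0],[0,0,0]],[[-3,-1.5,0],[0,0,0]],[[-2,-1,0],[0,0,0]],[[-1,-0.5,0],[0,0,0]]], "hand": 0}}

```text
t: 12.25
position: [0.4995, -0.1781, 0.1565]
tool_rot: [[-0.137, 0.991, -0.002], [0.991, 0.137, -0.001], [-0.001, -0.002, -1.0]]
wrist_force: [0.0, -0.1, 0.5]
gripper_width: 0.113
grip_force: 0.0
```

Call:
{"method": "jog_arm", "body": {"targets": [[[0,0,0],[0,0,0]],[[0,0,0],[0,0,0]],[[0,0,2],[0,0,0]],[[0,0,2],[0,0,0]],[[0,0,2],[0,0,0]],[[0,0,1],[0,0,0]],[[0,0,0],[0,0,0]],[[0,0,0],[0,0,0]]]}}

```text
t: 13.05
position: [0.5021, -0.1743, 0.0873]
tool_rot: [[-0.142, 0.99, 0.0], [0.99, 0.142, 0.0], [0.0, 0.0, -1.0]]
wrist_force: [-0.4, -0.0, 0.0]
gripper_width: 0.006
grip_force: 0.0
```

```bash
cat >> h.py <<'E'
def where():
    s=sensors.observe();p=s["position"]
    f=R2.T@s["wrist_force"][:2]
    print("t",round(s["t"],2),"press TCP",topress(p).round(1),"z",p[2].round(4),"F press",f.round(2),s["wrist_force"][2].round(1),"w",round(s["gripper_width"],3))
E
python3 - <<'E'
from h import *
where()
E
```

```text
t 13.05 press TCP [-50.7 -67.9] z 0.0873 F press [-0.43  0.01] 0.0 w 0.006
```

Call:
{"method": "jog_arm", "body": {"targets": [[[0,-0.1,1.1],[0,0,0]],[[0,0,1.5],[0,0,0]],[[0,0,1.5],[0,0,0]],[[0,0,1],[0,0,0]],[[0,0,0],[0,0,0]],[[0.2,0,0],[0,0,0]],[[0.2,0,0],[0,0,0]],[[0.2,0,0],[0,0,0]]]}}

```text
t: 13.85
position: [0.5003, -0.1688, 0.0365]
tool_rot: [[-0.141, 0.99, 0.001], [0.99, 0.141, -0.0], [-0.0, 0.001, -1.0]]
wrist_force: [0.0, 0.2, 0.7]
gripper_width: 0.001
grip_force: 0.0
```

Call:
{"method": "jog_arm", "body": {"targets": [[[0.2,0,0],[0,0,0]],[[0.2,0,0],[0,0,0]],[[0.2,0,0],[0,0,0]],[[0.2,0,0],[0,0,0]],[[0.2,0,0],[0,0,0]],[[0.2,0,0],[0,0,0]],[[0.2,0,0],[0,0,0]],[[0.2,0,0],[0,0,0]]]}}

```text
t: 14.65
position: [0.4958, -0.159, 0.0361]
tool_rot: [[-0.136, 0.991, -0.001], [0.991, 0.136, -0.006], [-0.006, -0.002, -1.0]]
wrist_force: [-8.7, -21.4, 0.8]
gripper_width: 0.01
grip_force: 10.1
```

```bash
python3 -c "from h import *;where()"
```

```text
t 14.65 press TCP [-54.8 -51.9] z 0.0361 F press [-11.72 -19.91] 0.8 w 0.01
```

The force reached 23 N because the spoke's tip slides across the straight-moving finger face. It's better to turn the tool rigidly with the wheel so the finger face stays parallel to the spoke. I'll back off and look.

Call:
{"method": "jog_arm", "body": {"targets": [[[-0.5,0,0],[0,0,0]],[[-1,0,0],[0,0,0]],[[-1,0,0],[0,0,0]],[[-1,0,0],[0,0,0]],[[-0.5,0,0],[0,0,0]],[[0,0,0],[0,0,0]],[[0,0,0],[0,0,0]],[[0,0,0],[0,0,0]]]}}

```text
t: 15.45
position: [0.5032, -0.1921, 0.0358]
tool_rot: [[-0.142, 0.99, -0.0], [0.99, 0.142, 0.001], [0.001, -0.0, -1.0]]
wrist_force: [0.5, 0.8, 0.9]
gripper_width: 0.003
grip_force: 0.0
```

```bash
cat >> h.py <<'E'
def spokes(cam,save=None):
    """spoke angle phi before straight-front (deg, mod 72), from depth, by best fit"""
    c=calibration(cam);p,d=capture(cam);P=cloud(c,d);z=P[...,2];q=topress(P)
    if save: np.savez(save,p=p,d=d,q=q,z=z)
    r=np.hypot(q[...,0],q[...,1])
    m=(r>22)&(r<63)&(q[...,0]<0)&(z>.044)&(z<.059)
    a=np.degrees(np.arctan2(-q[...,1],-q[...,0]))[m]
    k=np.exp(1j*np.radians(a*5)).mean()
    print(cam,m.sum(),"phi mod 72:",(np.degrees(np.angle(k))/5).round(1),"coh",abs(k).round(2),np.histogram(a,range(-95,96,10))[0])
E
python3 - <<'E'
from h import *
where();spokes("top");spokes("side");spokes("wrist")
E
```

```text
t 15.45 press TCP [-52.3 -85.7] z 0.0358 F press [0.57 0.76] 0.9 w 0.003
top 168 phi mod 72: -33.2 coh 0.91 [ 0  0  0  0  2 39 47  0  0  0  0  0 10 55 15  0  0  0  0]
side 95 phi mod 72: 35.4 coh 0.91 [ 1  0  0  0  2 29 25  0  0  0  0  2 19 17  0  0  0  0  0]
wrist 4389 phi mod 72: -30.0 coh 0.92 [  15    0    0    0    0  244 1794  413    0    0    0    0  184 1373
  366    0    0    0    0]
```

The spoke to push is at φ≈39°. I'll plan the approach parallel to it, with tool yaw 47.25° and 5 mm clearance.

```bash
cat >> h.py <<'E'
def behind(phi,r=54,off=20):
    a=np.radians(phi);p=-r*np.array([np.cos(a),np.sin(a)])-off*np.array([-np.sin(a),np.cos(a)])
    return o2+R2@p/1000, phi+8.25
E
python3 - <<'E'
from h import *
w,y=behind(39);print(w,y);plan([*w,.036],y,8)
E
```

```text
[ 0.52063121 -0.15302943] 47.25
pos [ 0.5032 -0.1923  0.0359] yaw 8.16 step mm 5.36713353262755 turn 4.886595973797558
[[[0.45, 0.29, -0.0], [0, 0, np.float64(-4.89)]], [[0.43, 0.32, -0.0], [0, 0, np.float64(-4.89)]], [[0.4, 0.36, -0.0], [0, 0, np.float64(-4.89)]], [[0.37, 0.39, -0.0], [0, 0, np.float64(-4.89)]], [[0.33, 0.42, -0.0], [0, 0, np.float64(-4.89)]], [[0.3, 0.45, -0.0], [0, 0, np.float64(-4.89)]], [[0.26, 0.47, -0.0], [0, 0, np.float64(-4.89)]], [[0.22, 0.49, -0.0], [0, 0, np.float64(-4.89)]]]
```

Call:
{"method": "jog_arm", "body": {"targets": [[[0.45,0.29,0],[0,0,-4.9]],[[0.43,0.32,0],[0,0,-4.9]],[[0.4,0.36,0],[0,0,-4.9]],[[0.37,0.39,0],[0,0,-4.9]],[[0.33,0.42,0],[0,0,-4.9]],[[0.3,0.45,0],[0,0,-4.9]],[[0.26,0.47,0],[0,0,-4.9]],[[0.22,0.49,0],[0,0,-4.9]]]}}

```text
t: 16.4
position: [0.5207, -0.153, 0.0359]
tool_rot: [[-0.738, 0.675, 0.0], [0.675, 0.738, 0.0], [0.0, 0.0, -1.0]]
wrist_force: [0.1, 0.6, 0.8]
gripper_width: 0.004
grip_force: 0.0
```

Call:
{"method": "jog_arm", "body": {"targets": [[[0,0,0],[0,0,0]],[[0,0,0],[0,0,0]],[[0.1,0,0],[0,0,0]],[[0.1,0,0],[0,0,0]],[[0.1,0,0],[0,0,0]],[[0.1,0,0],[0,0,0]],[[0.05,0,0],[0,0,0]],[[0,0,0],[0,0,0]]]}}

```text
t: 17.2
position: [0.5185, -0.1519, 0.0362]
tool_rot: [[-0.734, 0.679, 0.003], [0.679, 0.734, -0.002], [-0.003, 0.0, -1.0]]
wrist_force: [4.1, -5.0, -4.3]
gripper_width: 0.006
grip_force: 3.2
```

```bash
python3 -c "
from h import *
where();s=sensors.observe();print(np.degrees(np.arctan2(s['tool_rot'][1,1],s['tool_rot'][0,1]))-8.25, s['joints'].round(1), s['moment'])"
```

```text
t 17.2 press TCP [-31.3 -48.1] z 0.0362 F press [ 3.3  -5.53] -4.3 w 0.006
39.00069301932622 [  2.5  30.9  11.2 113.9  -9.6  35.9  67.2] [-1.15947346 -0.86518064  0.01544171]
```

Contact is tangential at 6.5 N. Now I'll turn with the wheel.

Call:
{"method": "jog_arm", "body": {"targets": [[[0.28,-0.08,0],[0,0,3]],[[0.28,-0.08,0],[0,0,3]],[[0.28,-0.08,0],[0,0,3]],[[0.28,-0.08,0],[0,0,3]],[[0.28,-0.08,0],[0,0,3]],[[0.28,-0.08,0],[0,0,3]],[[0.28,-0.08,0],[0,0,3]],[[0.28,-0.08,0],[0,0,3]]]}}

```text
t: 18.0
position: [0.4994, -0.1383, 0.0362]
tool_rot: [[-0.392, 0.92, 0.002], [0.92, 0.392, -0.002], [-0.003, 0.001, -1.0]]
wrist_force: [1.9, -7.1, -3.2]
gripper_width: 0.005
grip_force: 3.5
```

```bash
cat >> h.py <<'E'
def tool():
    where();s=sensors.observe();R=s["tool_rot"];phi=np.degrees(np.arctan2(R[1,1],R[0,1]))-8.25
    a=np.radians(phi);q=topress(s["position"]);f=R2.T@s["wrist_force"][:2]
    rad=np.array([np.cos(a),np.sin(a)]);tan=np.array([-np.sin(a),np.cos(a)])
    print("tool phi",phi.round(2),"r",-(q@rad).round(1),"off",-(q@tan).round(1),"F tan",(f@tan).round(1),"rad",(f@rad).round(1),"joints57",s["joints"][[4,6]].round(0))
E
python3 -c "
from h import *
tool()"
```

```text
t 18.0 press TCP [-48.3 -31.9] z 0.0362 F press [ 0.89 -7.31] -3.2 w 0.005
tool phi 14.84 r 54.8 off 18.4 F tan -7.3 rad -1.0 joints57 [-16.  48.]
```

Call:
{"method": "jog_arm", "body": {"targets": [[[0.38,-0.11,0],[0,0,4]],[[0.38,-0.11,0],[0,0,4]],[[0.38,-0.11,0],[0,0,4]],[[0.38,-0.11,0],[0,0,4]],[[0.38,-0.11,0],[0,0,4]],[[0.38,-0.11,0],[0,0,4]],[[0.38,-0.11,0],[0,0,4]],[[0.38,-0.11,0],[0,0,4]]]}}

```text
t: 18.8
position: [0.4848, -0.1098, 0.036]
tool_rot: [[0.156, 0.988, -0.0], [0.988, -0.156, -0.002], [-0.002, 0.0, -1.0]]
wrist_force: [-1.8, -6.8, 1.4]
gripper_width: 0.004
grip_force: 3.4
```

```bash
python3 -c "
from h import *
tool()"
```

```text
t 18.8 press TCP [-58.6  -1.6] z 0.036 F press [-2.74 -6.52] 1.4 w 0.004
tool phi -17.21 r 55.5 off 18.9 F tan -7.0 rad -0.7 joints57 [-24.  21.]
```

Call:
{"method": "jog_arm", "body": {"targets": [[[0.38,-0.11,0],[0,0,4]],[[0.38,-0.11,0],[0,0,4]],[[0.38,-0.11,0],[0,0,4]],[[0.38,-0.11,0],[0,0,4]],[[0.38,-0.11,0],[0,0,4]],[[0.38,-0.11,0],[0,0,4]],[[0.38,-0.11,0],[0,0,4]],[[0,0,0],[0,0,0]]]}}

```text
t: 19.6
position: [0.4862, -0.0811, 0.0357]
tool_rot: [[0.6, 0.8, -0.002], [0.8, -0.6, -0.0], [-0.002, -0.001, -1.0]]
wrist_force: [-3.3, -2.4, 2.8]
gripper_width: 0.005
grip_force: 2.1
```

Call:
{"method": "jog_arm", "body": {"targets": [[[-0.4,0,0],[0,0,0]],[[-0.4,0,0],[0,0,0]],[[0,-0.2,-1],[0,0,0]],[[0,-0.2,-1.5],[0,0,0]],[[0,0,-1],[0,0,0]],[[0,0,0],[0,0,0]],[[0,0,0],[0,0,0]],[[0,0,0],[0,0,0]]]}}

```text
t: 20.4
position: [0.4795, -0.0847, 0.0706]
tool_rot: [[0.597, 0.802, -0.0], [0.802, -0.597, 0.0], [-0.0, -0.0, -1.0]]
wrist_force: [0.6, 0.3, 0.6]
gripper_width: 0.006
grip_force: 0.0
```

```bash
python3 -c "
from h import *
tool();spokes('top');spokes('side');spokes('wrist','w4.npz')
w,y=behind(30,off=24);plan([*w,.072],y,12)"
```

```text
t 20.4 press TCP [-60.3  24. ] z 0.0706 F press [0.66 0.19] 0.6 w 0.006
tool phi -44.91 r 59.7 off 25.6 F tan 0.6 rad 0.3 joints57 [-27.  -4.]
top 92 phi mod 72: 26.9 coh 0.92 [ 0  0  0  2 43 43  1  0  0  0  0  0  3  0  0  0  0  0  0]
side 85 phi mod 72: 24.7 coh 0.93 [ 0  0  0  1 25 22  0  0  0  0  2 25 10  0  0  0  0  0  0]
wrist 1360 phi mod 72: 28.6 coh 0.92 [  0   0   0   2 393 734  24   0   0   0   0  97  81  29   0   0   0   0
   0]
pos [ 0.4793 -0.0849  0.0705] yaw -36.68 step mm 6.342479374236892 turn 6.244259537664931
[[[-0.27, 0.57, -0.01], [0, 0, np.float64(-6.24)]], [[-0.33, 0.54, -0.01], [0, 0, np.float64(-6.24)]], [[-0.39, 0.5, -0.01], [0, 0, np.float64(-6.24)]], [[-0.44, 0.46, -0.01], [0, 0, np.float64(-6.24)]], [[-0.49, 0.41, -0.01], [0, 0, np.float64(-6.24)]], [[-0.53, 0.35, -0.01], [0, 0, np.float64(-6.24)]], [[-0.56, 0.29, -0.01], [0, 0, np.float64(-6.24)]], [[-0.59, 0.23, -0.01], [0, 0, np.float64(-6.24)]]]
[[[-0.61, 0.16, -0.01], [0, 0, np.float64(-6.24)]], [[-0.63, 0.09, -0.01], [0, 0, np.float64(-6.24)]], [[-0.63, 0.02, -0.01], [0, 0, np.float64(-6.24)]], [[-0.63, -0.04, -0.01], [0, 0, np.float64(-6.24)]]]
```

Call:
{"method": "jog_arm", "body": {"targets": [[[-0.27,0.57,0],[0,0,-6.1]],[[-0.33,0.54,0],[0,0,-6.1]],[[-0.39,0.5,0],[0,0,-6.1]],[[-0.44,0.46,0],[0,0,-6.1]],[[-0.5,0.4,0],[0,0,-6.1]],[[-0.53,0.35,0],[0,0,-6.1]],[[-0.56,0.3,0],[0,0,-6.1]],[[-0.6,0.23,0],[0,0,-6.1]]]}}

```text
t: 21.35
position: [0.503, -0.1303, 0.0705]
tool_rot: [[-0.214, 0.977, -0.001], [0.977, 0.214, 0.0], [0.0, -0.001, -1.0]]
wrist_force: [0.4, 0.3, 0.1]
gripper_width: 0.003
grip_force: 0.0
```

Call:
{"method": "jog_arm", "body": {"targets": [[[-0.6,0.16,0],[0,0,-6.1]],[[-0.63,0.09,0],[0,0,-6.1]],[[-0.63,0,0],[0,0,-6.1]],[[-0.63,0,0],[0,0,-6.1]],[[0,0,0],[0,0,0]],[[0,0,0],[0,0,0]],[[0,0,0],[0,0,0]],[[0,0,0],[0,0,0]]]}}

```text
t: 22.15
position: [0.5144, -0.1519, 0.0708]
tool_rot: [[-0.594, 0.804, -0.0], [0.804, 0.594, 0.0], [0.0, -0.0, -1.0]]
wrist_force: [-0.2, 0.6, 0.8]
gripper_width: 0.007
grip_force: 0.0
```

```bash
python3 -c "
from h import *
tool();w,y=behind(27.5,off=23);plan([*w,.036],y,5)"
```

```text
t 22.15 press TCP [-35.4 -47.6] z 0.0708 F press [-0.16  0.62] 0.8 w 0.007
tool phi 28.22 r 53.7 off 25.2 F tan 0.6 rad 0.2 joints57 [-12.  59.]
pos [ 0.5144 -0.1519  0.0708] yaw 36.47 step mm 6.984912876339554 turn -0.1438847211743905
[[[0.06, -0.01, 0.7], [0, 0, np.float64(0.14)]], [[0.06, -0.01, 0.7], [0, 0, np.float64(0.14)]], [[0.06, -0.01, 0.7], [0, 0, np.float64(0.14)]], [[0.06, -0.01, 0.7], [0, 0, np.float64(0.14)]], [[0.06, -0.01, 0.7], [0, 0, np.float64(0.14)]]]
```

Descend, close the gap and start the second stroke.

Call:
{"method": "jog_arm", "body": {"targets": [[[0,0,0.7],[0,0,0.2]],[[0,0,1],[0,0,0.2]],[[0,0,1],[0,0,0.2]],[[0,0,0.8],[0,0,0]],[[0,0,0],[0,0,0]],[[0.1,0,0],[0,0,0]],[[0.15,0,0],[0,0,0]],[[0.15,0,0],[0,0,0]]]}}

```text
t: 22.95
position: [0.5124, -0.1491, 0.0363]
tool_rot: [[-0.587, 0.81, 0.001], [0.81, 0.587, -0.0], [-0.0, 0.001, -1.0]]
wrist_force: [0.1, -0.0, -0.3]
gripper_width: 0.007
grip_force: 0.0
```

Call:
{"method": "jog_arm", "body": {"targets": [[[0.1,0,0],[0,0,0]],[[0.1,0,0],[0,0,0]],[[0.1,0,0],[0,0,0]],[[0.1,0,0],[0,0,0]],[[0,0,0],[0,0,0]],[[0,0,0],[0,0,0]],[[0,0,0],[0,0,0]],[[0,0,0],[0,0,0]]]}}

```text
t: 23.75
position: [0.5101, -0.1462, 0.036]
tool_rot: [[-0.587, 0.81, 0.0], [0.81, 0.587, -0.0], [-0.0, 0.0, -1.0]]
wrist_force: [0.6, -2.0, 0.2]
gripper_width: 0.0
grip_force: 1.2
```

```bash
python3 -c "
from h import *
tool()"
```

```text
t 23.75 press TCP [-38.8 -41.2] z 0.036 F press [ 0.31 -2.02] 0.2 w 0.0
tool phi 27.66 r 53.5 off 18.5 F tan -1.9 rad -0.7 joints57 [-14.  60.]
```

Call:
{"method": "jog_arm", "body": {"targets": [[[0.38,-0.11,0],[0,0,4]],[[0.38,-0.11,0],[0,0,4]],[[0.38,-0.11,0],[0,0,4]],[[0.38,-0.11,0],[0,0,4]],[[0.38,-0.11,0],[0,0,4]],[[0.38,-0.11,0],[0,0,4]],[[0.38,-0.11,0],[0,0,4]],[[0.38,-0.11,0],[0,0,4]]]}}

```text
t: 24.55
position: [0.4901, -0.1229, 0.036]
tool_rot: [[-0.064, 0.998, -0.0], [0.998, 0.064, -0.002], [-0.002, -0.0, -1.0]]
wrist_force: [-0.1, -7.3, 0.6]
gripper_width: 0.007
grip_force: 3.3
```

Call:
{"method": "jog_arm", "body": {"targets": [[[0.19,-0.05,0],[0,0,2]],[[0.19,-0.05,0],[0,0,2]],[[0.19,-0.05,0],[0,0,2]],[[0.19,-0.05,0],[0,0,2]],[[0.19,-0.05,0],[0,0,2]],[[0.19,-0.05,0],[0,0,2]],[[0.19,-0.05,0],[0,0,2]],[[0.19,-0.05,0],[0,0,2]]]}}

```text
t: 25.35
position: [0.4856, -0.1073, 0.0358]
tool_rot: [[0.212, 0.977, -0.002], [0.977, -0.212, -0.001], [-0.001, -0.002, -1.0]]
wrist_force: [-5.9, -6.7, 4.3]
gripper_width: 0.005
grip_force: 3.6
```

```bash
cat >> h.py <<'E'
def bedlook(cam):
    c=calibration(cam);p,d=capture(cam);P=cloud(c,d);z=P[...,2];q=topress(P)
    n=lambda zz,y0,y1,h=15:(abs(z-zz)<.0035)&(q[...,1]>y0)&(q[...,1]<y1)&(abs(q[...,0]-45)<h)
    hsv=cv2.cvtColor(p,cv2.COLOR_BGR2HSV);m=(abs(q[...,0]-45)<15)&(z>.052)&(z<.07)&(q[...,1]>75)&(q[...,1]<180)
    y=q[...,1][m];s=hsv[...,1][m];h,e=np.histogram(y,np.arange(76,181,2));hs,_=np.histogram(y,e,weights=s)
    print(cam,[(int(a),int(b),int(w/max(b,1))) for a,b,w in zip(e,h,hs)])
E
python3 -c "
from h import *
tool();bedlook('top');bedlook('side')"
```

```text
t 25.35 press TCP [-57.5   0.8] z 0.0358 F press [-6.77 -5.74] 4.3 w 0.005
tool phi -20.51 r 54.1 off 19.4 F tan -7.7 rad -4.3 joints57 [-26.  20.]
top [(76, 8, 6), (78, 10, 5), (80, 12, 5), (82, 9, 6), (84, 12, 5), (86, 12, 5), (88, 8, 5), (90, 11, 5), (92, 10, 5), (94, 10, 5), (96, 10, 5), (98, 10, 4), (100, 11, 4), (102, 10, 5), (104, 10, 5), (106, 11, 5), (108, 14, 9), (110, 14, 13), (112, 8, 10), (114, 0, 0), (116, 0, 0), (118, 4, 4), (120, 13, 4), (122, 14, 4), (124, 13, 12), (126, 13, 3), (128, 12, 12), (130, 14, 3), (132, 13, 17), (134, 13, 15), (136, 14, 2), (138, 14, 2), (140, 13, 2), (142, 13, 0), (144, 11, 22), (146, 13, 9), (148, 14, 3), (150, 13, 12), (152, 14, 4), (154, 15, 15), (156, 5, 29), (158, 6, 5), (160, 13, 2), (162, 12, 2), (164, 13, 2), (166, 12, 3), (168, 12, 4), (170, 13, 5), (172, 15, 3), (174, 13, 3), (176, 10, 3), (178, 0, 0)]
side [(76, 10, 2), (78, 4, 21), (80, 4, 25), (82, 4, 21), (84, 6, 25), (86, 1, 20), (88, 1, 21), (90, 7, 21), (92, 1, 21), (94, 7, 21), (96, 2, 14), (98, 2, 21), (100, 2, 23), (102, 4, 13), (104, 2, 34), (106, 0, 0), (108, 4, 32), (110, 9, 20), (112, 8, 29), (114, 6, 37), (116, 0, 0), (118, 0, 0), (120, 4, 12), (122, 4, 14), (124, 2, 45), (126, 3, 38), (128, 6, 37), (130, 2, 33), (132, 5, 8), (134, 6, 4), (136, 5, 37), (138, 4, 6), (140, 7, 33), (142, 6, 2), (144, 2, 126), (146, 4, 27), (148, 8, 23), (150, 4, 37), (152, 6, 0), (154, 9, 25), (156, 2, 44), (158, 4, 25), (160, 0, 0), (162, 6, 8), (164, 3, 5), (166, 3, 4), (168, 4, 8), (170, 4, 21), (172, 5, 2), (174, 13, 4), (176, 36, 1), (178, 15, 12)]
```

The pad is at about y 126 with the blank touching it. The top view suggests roughly 2–3 mm left to the stop, so contact should come near φ≈−31°. Going on in small steps and watching the force.

Call:
{"method": "jog_arm", "body": {"targets": [[[0.1,-0.03,0],[0,0,1]],[[0.1,-0.03,0],[0,0,1]],[[0.1,-0.03,0],[0,0,1]],[[0.1,-0.03,0],[0,0,1]],[[0.1,-0.03,0],[0,0,1]],[[0,0,0],[0,0,0]],[[0,0,0],[0,0,0]],[[0,0,0],[0,0,0]]]}}

```text
t: 26.25
position: [0.4852, -0.1017, 0.0356]
tool_rot: [[0.295, 0.956, -0.003], [0.956, -0.295, -0.0], [-0.001, -0.003, -1.0]]
wrist_force: [-4.7, -5.3, 2.7]
gripper_width: 0.005
grip_force: 3.1
```

```bash
cat >> h.py <<'E'
def torque():
    s=sensors.observe();q=topress(s["position"]);tool()
    F=R2.T@s["wrist_force"][:2]; M=s["moment"]
    print("moment",M.round(3))
E
python3 -c "
from h import *
torque()"
```

```text
t 26.25 press TCP [-57.1   6.3] z 0.0356 F press [-5.37 -4.53] 2.7 w 0.005
tool phi -25.4 r 54.2 off 18.8 F tan -6.4 rad -2.9 joints57 [-27.  16.]
moment [-1.166  1.084  0.073]
```

Call:
{"method": "jog_arm", "body": {"targets": [[[0.1,-0.03,0],[0,0,1]],[[0.1,-0.03,0],[0,0,1]],[[0.1,-0.03,0],[0,0,1]],[[0.1,-0.03,0],[0,0,1]],[[0,0,0],[0,0,0]],[[0,0,0],[0,0,0]],[[0,0,0],[0,0,0]],[[0,0,0],[0,0,0]]]}}

```text
t: 27.05
position: [0.4851, -0.0974, 0.0356]
tool_rot: [[0.361, 0.933, -0.003], [0.933, -0.361, -0.0], [-0.001, -0.003, -1.0]]
wrist_force: [-6.2, -4.8, 4.3]
gripper_width: 0.002
grip_force: 3.1
```

```bash
python3 -c "
from h import *
torque()"
```

```text
t 27.05 press TCP [-56.5  10.6] z 0.0356 F press [-6.8 -3.9] 4.3 w 0.002
tool phi -29.4 r 54.4 off 18.5 F tan -6.7 rad -4.0 joints57 [-28.  13.]
moment [-1.08   1.151  0.041]
```

Call:
{"method": "jog_arm", "body": {"targets": [[[0.1,-0.03,0],[0,0,1]],[[0.1,-0.03,0],[0,0,1]],[[0.1,-0.03,0],[0,0,1]],[[0,0,0],[0,0,0]],[[0,0,0],[0,0,0]],[[0,0,0],[0,0,0]],[[0,0,0],[0,0,0]],[[0,0,0],[0,0,0]]]}}

```text
t: 27.85
position: [0.4854, -0.0943, 0.0356]
tool_rot: [[0.409, 0.912, -0.003], [0.912, -0.409, -0.0], [-0.001, -0.003, -1.0]]
wrist_force: [-5.4, -4.2, 3.7]
gripper_width: 0.004
grip_force: 3.1
```

```bash
python3 -c "
from h import *
torque()"
```

```text
t 27.85 press TCP [-55.8  13.7] z 0.0356 F press [-5.95 -3.39] 3.7 w 0.004
tool phi -32.4 r 54.4 off 18.4 F tan -6.1 rad -3.2 joints57 [-29.  10.]
moment [-1.062  1.152  0.007]
```

Call:
{"method": "jog_arm", "body": {"targets": [[[0.1,-0.03,0],[0,0,1]],[[0.1,-0.03,0],[0,0,1]],[[0.1,-0.03,0],[0,0,1]],[[0,0,0],[0,0,0]],[[0,0,0],[0,0,0]],[[0,0,0],[0,0,0]],[[0,0,0],[0,0,0]],[[0,0,0],[0,0,0]]]}}

```text
t: 28.65
position: [0.4857, -0.0913, 0.0355]
tool_rot: [[0.456, 0.89, -0.004], [0.89, -0.456, -0.0], [-0.002, -0.003, -1.0]]
wrist_force: [-6.0, -4.1, 3.8]
gripper_width: 0.002
grip_force: 3.5
```

```bash
python3 -c "
from h import *
torque();spokes('top');spokes('side')"
```

```text
t 28.65 press TCP [-55.1  16.6] z 0.0355 F press [-6.56 -3.18] 3.8 w 0.002
tool phi -35.4 r 54.5 off 18.4 F tan -6.4 rad -3.5 joints57 [-30.   8.]
moment [-1.143  1.359  0.038]
top 12 phi mod 72: -34.4 coh 0.89 [0 0 0 0 0 4 0 0 0 0 0 0 2 4 2 0 0 0 0]
side 92 phi mod 72: 35.0 coh 0.86 [ 0  0  0  0  4 37 22  5  0  0  0  0 17  7  0  0  0  0  0]
```

Run:
```python
from h import *
t,_=capture("top");s,_=capture("side")
a=cv2.resize(t[175:225,315:395],(800,500)[:2] and (480,300),interpolation=cv2.INTER_CUBIC)
b=cv2.resize(s[150:220,300:365],(279,300),interpolation=cv2.INTER_CUBIC)
cv2.imwrite("pics/bed2.png",np.hstack([a,b]))
```

```text
(no output)
```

View pics/bed2.png

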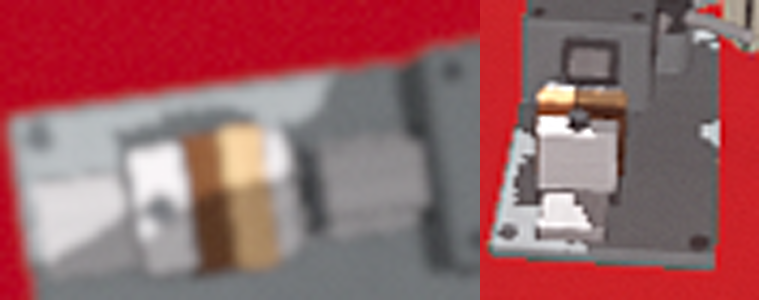

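The crop shows the blank against the stop (left, 160,200), with the pad touching at (285,190), so contact is at or very near. I'll continue in 3° steps and watch for the force rising.

Call:
{"method": "jog_arm", "body": {"targets": [[[0.1,-0.03,0],[0,0,1]],[[0.1,-0.03,0],[0,0,1]],[[0.1,-0.03,0],[0,0,1]],[[0,0,0],[0,0,0]],[[0,0,0],[0,0,0]],[[0,0,0],[0,0,0]],[[0,0,0],[0,0,0]],[[0,0,0],[0,0,0]]]}}

```text
t: 29.65
position: [0.4861, -0.0883, 0.0355]
tool_rot: [[0.502, 0.865, -0.004], [0.865, -0.502, -0.0], [-0.002, -0.003, -1.0]]
wrist_force: [-6.4, -5.4, 4.1]
gripper_width: 0.002
grip_force: 3.9
```

```bash
python3 -c "
from h import *
torque()"
```

```text
t 29.65 press TCP [-54.2  19.5] z 0.0355 F press [-7.09 -4.38] 4.1 w 0.002
tool phi -38.41 r 54.6 off 18.4 F tan -7.8 rad -2.8 joints57 [-31.   5.]
moment [-1.169  1.435  0.028]
```

Call:
{"method": "jog_arm", "body": {"targets": [[[0.1,-0.03,0],[0,0,1]],[[0.1,-0.03,0],[0,0,1]],[[0.1,-0.03,0],[0,0,1]],[[0,0,0],[0,0,0]],[[0,0,0],[0,0,0]],[[0,0,0],[0,0,0]],[[0,0,0],[0,0,0]],[[0,0,0],[0,0,0]]]}}

```text
t: 30.45
position: [0.4867, -0.0853, 0.0355]
tool_rot: [[0.547, 0.837, -0.004], [0.837, -0.547, -0.0], [-0.003, -0.003, -1.0]]
wrist_force: [-6.2, -5.0, 4.3]
gripper_width: 0.006
grip_force: 4.2
```

```bash
python3 -c "
from h import *
torque()"
```

```text
t 30.45 press TCP [-53.2  22.3] z 0.0355 F press [-6.84 -4.01] 4.3 w 0.006
tool phi -41.42 r 54.7 off 18.5 F tan -7.5 rad -2.5 joints57 [-32.   3.]
moment [-1.235  1.622  0.042]
```

The moment and finger-pad signals rise from φ≈−33°, so clamping is now about 10 N. I'll go another 7° in two parts.

Call:
{"method": "jog_arm", "body": {"targets": [[[0.1,-0.03,0],[0,0,1]],[[0.1,-0.03,0],[0,0,1]],[[0.1,-0.03,0],[0,0,1]],[[0,0,0],[0,0,0]],[[0,0,0],[0,0,0]],[[0,0,0],[0,0,0]],[[0,0,0],[0,0,0]],[[0,0,0],[0,0,0]]]}}

```text
t: 31.25
position: [0.4874, -0.0825, 0.0355]
tool_rot: [[0.59, 0.807, -0.004], [0.807, -0.59, -0.0], [-0.003, -0.003, -1.0]]
wrist_force: [-8.2, -5.0, 5.4]
gripper_width: 0.001
grip_force: 4.6
```

```bash
python3 -c "
from h import *
torque()"
```

```text
t 31.25 press TCP [-52.1  25.1] z 0.0355 F press [-8.82 -3.75] 5.4 w 0.001
tool phi -44.43 r 54.7 off 18.6 F tan -8.9 rad -3.7 joints57 [-32.   0.]
moment [-1.364  1.743  0.056]
```

Call:
{"method": "jog_arm", "body": {"targets": [[[0.1,-0.03,0],[0,0,1]],[[0.1,-0.03,0],[0,0,1]],[[0.1,-0.03,0],[0,0,1]],[[0,0,0],[0,0,0]],[[0,0,0],[0,0,0]],[[0,0,0],[0,0,0]],[[0,0,0],[0,0,0]],[[0,0,0],[0,0,0]]]}}

```text
t: 32.05
position: [0.4883, -0.0796, 0.0355]
tool_rot: [[0.632, 0.775, -0.005], [0.775, -0.632, -0.0], [-0.003, -0.003, -1.0]]
wrist_force: [-8.0, -6.3, 6.2]
gripper_width: 0.001
grip_force: 5.0
```

```bash
python3 -c "
from h import *
torque();print(sensors.observe()['grip_force'])"
```

```text
t 32.05 press TCP [-50.8  27.8] z 0.0355 F press [-8.77 -5.04] 6.2 w 0.001
tool phi -47.44 r 54.8 off 18.7 F tan -9.9 rad -2.2 joints57 [-33.  -3.]
moment [-1.382  1.835  0.061]
5.031680166721344
```

All the signals agree at about 18 N: 14.8° past contact and a push ratio of about 1.6. I'll back off and lift clear.

Call:
{"method": "jog_arm", "body": {"targets": [[[-0.3,-0.1,0],[0,0,0]],[[-0.5,-0.2,0],[0,0,0]],[[-0.5,-0.3,0],[0,0,0]],[[0,-0.5,0],[0,0,0]],[[0,-0.5,-1],[0,0,0]],[[0,0,-2],[0,0,0]],[[0,0,-3],[0,0,0]],[[0,0,-3],[0,0,0]]]}}

```text
t: 32.85
position: [0.4703, -0.078, 0.1273]
tool_rot: [[0.63, 0.776, -0.001], [0.776, -0.63, 0.0], [-0.0, -0.001, -1.0]]
wrist_force: [0.5, 0.4, -0.1]
gripper_width: 0.003
grip_force: 0.0
```

Call:
{"method": "jog_arm", "body": {"targets": [[[0,-3,-3],[0,0,0]],[[0,-3,-3],[0,0,0]],[[0,-3,-2],[0,0,0]],[[0,-2,0],[0,0,0]],[[0,0,0],[0,0,0]],[[0,0,0],[0,0,0]],[[0,0,0],[0,0,0]],[[0,0,0],[0,0,0]]]}}

```text
t: 33.65
position: [0.3859, -0.0098, 0.2059]
tool_rot: [[0.632, 0.775, -0.0], [0.775, -0.632, -0.001], [-0.001, 0.001, -1.0]]
wrist_force: [-0.4, 0.1, 0.3]
gripper_width: 0.007
grip_force: 0.0
```

Run:
```python
from h import *
where();spokes("top");spokes("side")
t,_=capture("top");s,_=capture("side")
a=cv2.resize(t[165:255,310:465],(480,279),interpolation=cv2.INTER_CUBIC)
b=cv2.resize(s[130:220,295:385],(279,279),interpolation=cv2.INTER_CUBIC)
cv2.imwrite("pics/end.png",np.hstack([a,b]))
```

```text
t 33.65 press TCP [-142.2  111.6] z 0.2059 F press [-0.4   0.16] 0.3 w 0.007
top 169 phi mod 72: 25.1 coh 0.92 [ 0  0  0  5 56 28  0  0  0  0  0 35 43  2  0  0  0  0  0]
side 93 phi mod 72: 22.4 coh 0.93 [ 0  0  0  4 37  7  0  0  0  0  4 32  9  0  0  0  0  0  0]
```

View pics/end.png

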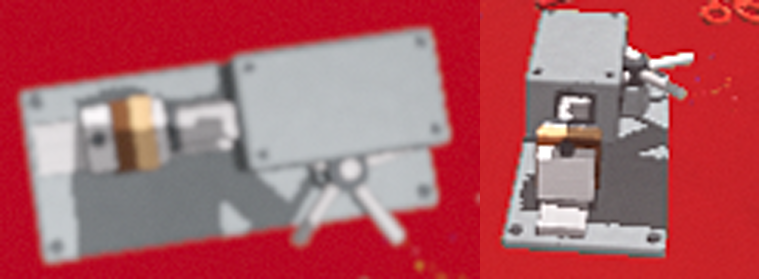

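The end view shows the blank upright and tight between pad and stop at (130,133). The spokes are at φ≈−47°, so the wheel is at 3.33 rad, which matches the geometric estimate. Handing in.

```bash
python3 -c "
from plant import job_done
print(job_done())"
```

```text
the job is handed in; nothing more can be done
None
```

The blank stands clamped between the pad and the stop at an estimated 18 N (judged from wheel angle and push force, not measured directly). The wheel is at about 3.33 rad and the arm is clear. The highest spoke force I read was about 23 N, and the job was handed in at about 34 s.

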